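Sweep the chokes into the sorting tray's trough

ROBOT

A 7-joint arm with a two-finger parallel gripper is mounted at the origin on the work surface. World frame = base frame: x ahead of the robot, y to its left, z up, the work surface at z = 0. Lengths are in m, angles in rad, forces in N, time in s.
With the tool pointing down it reaches from about 0.4 to 0.85 m from the base axis. Payload 10.4 kg.
Tool frame: the origin (TCP) lies midway between the tips of the shut fingers; the grasp point (between the pads) lies 19 mm behind it; z points along the fingers, y is the line along which they close (so a half turn about z gives the same grasp; the last joint's range is limited). The gripper opens to 87 mm and grips with 3 to 60 N. Pads are 19 mm wide; open, the fingers measure 117 mm over their backs; the gripper's body (75 mm by 190 mm) begins 51 mm behind the grasp point.
Start: joints at [-1.305, 0.332, -0.065, 1.46, 0.022, 1.35, -0.088], TCP at [0.178, 0.599, 0.223] pointing down, gripper open.
Joint ranges: [-2.6, 2.6], [-0.5, 2.12], [-1.47, 1.34], [0.16, 2.42], [-1.27, 4.41], [0.06, 2.06], [-2.6, 2.6]. Speed limits (rad/s): [2.22, 2.22, 2.79, 2.79, 3.14, 3.14, 3.14].

INTERFACE

Orientations are given as a unit quaternion [x, y, z, w].
In Python, from bench import sensors, eyes, order gives the robot as it stands.
- The arm moves only by the tool arm_command, never from a script. Its argument "steps" is a list of rows, each an object with "rot": the turn, a rotation vector about the world's x, y, z in degrees, a list of three; "slide": the shift along the world's x, y, z in m, a list of three; "grip": the opening, from 0 (shut) to 1 (fully open). A call has exactly 8 rows; each row shifts and turns the commanded pose from where the row before left it; what a row does not reach is not made up. A row lasts 1/8 s, in which the tool goes at most 62.5 mm and 10.7 degrees, less where a joint would pass 70% of its speed; a pose out of reach is approached as far as the arm can. A call with a gripper value outside its range is refused whole. The fingers move at their own pace and stop on an object; "newtons" is the grip in N (left out, the last holds). Time passes only in rows, so rows that do not move let the fingers close, or fill a call up. It gives the time, the measured TCP pose, the force, the opening and the grip force at its end, in the units of the state.
- sensors.read_state(): the state, without advancing time (a new reading comes with each control period).
- eyes.camera(name): name is "scene" or "side" or "wrist"; returns a dict with "pixels" (480x640x3 uint8, red, green, blue), "intrinsics" (3x3 intrinsics, pixels), "pose" (4x4, takes a point from camera to world coordinates). Camera axes: x right, y down, z forward; pixel columns grow to the right and rows downward; lengths in m; the calibration is good to about 2 mm. A picture is of the moment at which its call begins. There is no depth.
- order.close_job(): hands the job in; it is judged then, once.
Trained networks look in a picture, given as the dict that the camera call returned (one of the last four; its "shot" number tells which), for a name from the list of things; names that differ only in an ending like _2 or _b are one class to them, and where a whole thing is asked for, a point or a joint stands for the part that bears it (a point fixed in the world has none). Each returns a list of dicts, best first, with "conf" (0 to 1); they miss things now and then, are a little off and sometimes report something else, mostly with a low value. They report only what shows in the picture. A call takes as long as a camera call. They do not tell look-alikes from the thing itself.
- eyes.look_for(name, picture): "bbox" ([left, top, right, bottom] in pixels, round what is visible of it).
The state is a dict: "time": time; "joint_positions": joint angles; "joint_vel": joint speeds; "joint_torque": joint torques, N m; "ee_pos": TCP position; "eef_rot": TCP orientation; "ft_force": force on the tool from outside, world axes, zero at the start; "torque": the same for the moment, N m; "width": finger opening in m; "grip_force": force on a finger pad.
Only numpy, scipy, OpenCV 4.12 (cv2) and the standard library are available. Lean on these libraries where they do the work, as an engineer would, in place of code of your own. Each camera call takes 0.05 s, during which the arm holds its last target. There are 200 camera calls.

TASK

Sort the salvaged parts on the sorting tray: with the fingertips, sweep the three copper-wound ring chokes along the deck and over its edge into the tray's trough, without picking any of them up. The relay and the finned heat sink stay on the deck where they lie, and the tweezers, solder sucker, bottle and jar round the tray are left alone.

Things in the scene. Friction and masses are not known exactly. Their poses are not given: they have to be found in the camera images.
- deck_edge (a point): Aluminium sorting tray, fixed: flat raised deck 180 mm deep, 320 mm wide, top 34 mm above the bench. The point is the middle of the deck's straight drop edge (robot's side), on the top face; beyond it lies the trough. x points from the edge over the deck (0 to 180 mm), y along the edge (-160 to 160 mm), z up. Rims 4 mm thick, 10 mm above the deck, along back and both ends.
- trough (a point): The tray's open trough along the drop edge, 66 mm wide (x -66 to 0 mm from the edge) and as long as the deck. The point is the centre of its floor, 30 mm below the deck; axes as the deck's. Its outer wall, 4 mm thick, rises 6 mm above the deck; its +y end wall is low (12 mm below the deck) with a pouring lip outside.
- choke1_mid (a point): Toroidal choke (one of three alike): a ring core wound with copper wire, 34 mm outside diameter, 15 mm high, 31 to 63 g. It starts lying flat on the deck, 50 to 100 mm from the drop edge, at least 45 mm from its neighbours measured along the edge. The point is its centre (half-way up, 7.5 mm above the deck while it lies there).
- choke2_mid (a point): Toroidal choke (one of three alike): a ring core wound with copper wire, 34 mm outside diameter, 15 mm high, 31 to 63 g. It starts lying flat on the deck, 50 to 100 mm from the drop edge, at least 45 mm from its neighbours measured along the edge. The point is its centre (half-way up, 7.5 mm above the deck while it lies there).
- choke3_mid (a point): Toroidal choke (one of three alike): a ring core wound with copper wire, 34 mm outside diameter, 15 mm high, 31 to 63 g. It starts lying flat on the deck, 50 to 100 mm from the drop edge, at least 45 mm from its neighbours measured along the edge. The point is its centre (half-way up, 7.5 mm above the deck while it lies there).
- relay_mid (a point): Power relay lying on its side on the deck: plain dark box 32 x 27 mm, 20 mm high, short pins on one side; the point is at its centre (half-way up). Stays where it is. It too is 50 to 100 mm from the drop edge and has a strip of deck to itself, at least 45 mm along the edge from its neighbours.
- heatsink_mid (a point): Small finned heat sink, 30 x 26 mm, 18 mm high, fins up, on the deck; the point is at its centre (half-way up). Stays where it is. It too is 50 to 100 mm from the drop edge and has a strip of deck to itself, at least 45 mm along the edge from its neighbours.
- tweezers_mid (a point): Steel tweezers, 125 mm long, 6 mm high, lying on the bench off the tray's -y end, roughly along the tray's x; the point is at the middle.
- sucker_mid (a point): Solder sucker: cream tube 20 mm across with white nozzle and brass collar, 195 mm long, lying on the bench off the tray's +y end, along the tray's x; the point is near the middle, 10 mm up.
- flux: Small white bottle, 34 mm across, 62 mm tall, standing on the bench behind the tray (beyond the back rim); origin at its underside.
- jar: Small clear jar with white lid, 48 mm across, 45 mm tall, on the bench behind the tray beside the bottle; origin at its underside.
There are look-alikes about, which are no part of the job. Leave any blue look-alike of the part that bears choke3_mid alone.

How it is judged:
By the outcome, as a careful person would: the job done as asked, in the order asked, and still so for the second after the job is handed in, with the robot touching nothing.
It also fails if it takes over 53 s, if anything falls off the work surface, if the arm or the gripper's body presses on something with over 40 N, if the wrist force passes 120 N, or if a joint passes its speed limit or range.

## Working session

There is one attempt and no reset: what is moved stays moved. The work goes in short steps, Python scripts to look and compute and a tool call to move; the robot and the scene stay as the last step left them, time stands still between calls to the robot, and variables do not carry over. Pictures are saved under pics/ and viewed, at most 10 in all, crops included, and the job is handed in when it is done.

Besides the shell and the picture viewer there is one more tool, called after "Call:" as name(argument=value, ...), one argument or row to a line, values as JSON. arm_command: Moves the arm, as the interface text tells. Its arguments: {"type":"object","properties":{"steps":{"type":"array","items":{"type":"object","properties":{"rot":{"type":"array","items":{"type":"number"}},"slide":{"type":"array","items":{"type":"number"}},"grip":{"type":"number"}}}},"newtons":{"type":"number"}},"required":["steps"]}

```bash
mkdir -p pics
cat > h.py <<'E'
import numpy as np, cv2
from bench import sensors, eyes, order
def ray(c,u,v):
    K=np.array(c["intrinsics"]);T=np.array(c["pose"])
    d=T[:3,:3]@np.linalg.inv(K)@np.array([u,v,1.]);return T[:3,3],d
def atz(c,u,v,z):
    o,d=ray(c,u,v);return (o+d*(z-o[2])/d[2]).round(4)
def proj(c,p):
    K=np.array(c["intrinsics"]);T=np.array(c["pose"]);q=K@(T[:3,:3].T@(np.array(p)-T[:3,3]));return (q[:2]/q[2]).round(1)
E
python3 - <<'E'
from h import *
for n in ("scene","side"):
    c=eyes.camera(n);cv2.imwrite(f"pics/{n}0.png",c["pixels"][:,:,::-1])
    print(n,np.array(c["pose"]).round(3).tolist())
    for k,z in (("choke1_mid",.0415),("relay_mid",.044),("heatsink_mid",.043),("tweezers_mid",.003),("sucker_mid",.01),("flux",.03),("jar",.02)):
        for r in eyes.look_for(k,c):
            b=r["bbox"];print(k,round(r["conf"],2),np.round(b),atz(c,(b[0]+b[2])/2,(b[1]+b[3])/2,z))
s=sensors.read_state();print(s["time"],s["ee_pos"],s["eef_rot"],s["width"])
E
```

```text
scene [[0.588, 0.587, -0.557, 1.192], [0.809, -0.411, 0.421, -0.419], [0.018, -0.698, -0.716, 0.841], [0.0, 0.0, 0.0, 1.0]]
choke1_mid 0.66 [338. 199. 357. 213.] [0.5227 0.1716 0.0415]
relay_mid 0.72 [265. 238. 287. 258.] [ 0.5385 -0.006   0.044 ]
heatsink_mid 0.76 [319. 215. 338. 231.] [0.5406 0.1119 0.043 ]
tweezers_mid 0.85 [188. 303. 250. 335.] [ 0.5887 -0.1565  0.003 ]
tweezers_mid 0.27 [266. 239. 285. 259.] [0.5076 0.0126 0.003 ]
sucker_mid 0.56 [327. 154. 396. 202.] [0.4428 0.2743 0.01  ]
flux 0.72 [349. 272. 369. 305.] [0.6907 0.0644 0.03  ]
jar 0.83 [379. 244. 406. 280.] [0.6706 0.1604 0.02  ]
side [[-0.689, -0.463, 0.558, 0.113], [-0.725, 0.421, -0.545, 0.488], [0.017, -0.78, -0.625, 0.621], [0.0, 0.0, 0.0, 1.0]]
choke1_mid 0.67 [256. 332. 282. 354.] [0.5155 0.1756 0.0415]
relay_mid 0.97 [346. 261. 369. 289.] [ 0.5264 -0.0105  0.044 ]
heatsink_mid 0.84 [284. 304. 304. 325.] [0.5299 0.1163 0.043 ]
tweezers_mid 0.59 [367. 229. 423. 246.] [ 0.579  -0.1677  0.003 ]
tweezers_mid 0.17 [361. 246. 380. 261.] [ 0.578  -0.1024  0.003 ]
sucker_mid 0.77 [186. 392. 307. 480.] [0.4427 0.2728 0.01  ]
flux 0.81 [243. 232. 265. 273.] [0.6875 0.0621 0.03  ]
flux 0.67 [259. 329. 282. 352.] [0.5255 0.1647 0.03  ]
jar 0.7 [194. 271. 228. 312.] [0.6683 0.1621 0.02  ]
0.8 [0.17796384 0.59915842 0.22260027] [ 1.43875113e-01  9.89595850e-01  7.02788599e-05 -5.32844861e-06] 0.0870893521583493
```

Run:
```python
import cv2
a=cv2.imread("pics/scene0.png")[140:350,170:430];cv2.imwrite("pics/s1.png",cv2.resize(a,(742,600),interpolation=cv2.INTER_CUBIC))
a=cv2.imread("pics/side0.png")[210:470,170:440];cv2.imwrite("pics/s2.png",cv2.resize(a,(623,600),interpolation=cv2.INTER_CUBIC))
```

```text
(no output)
```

View pics/s1.png

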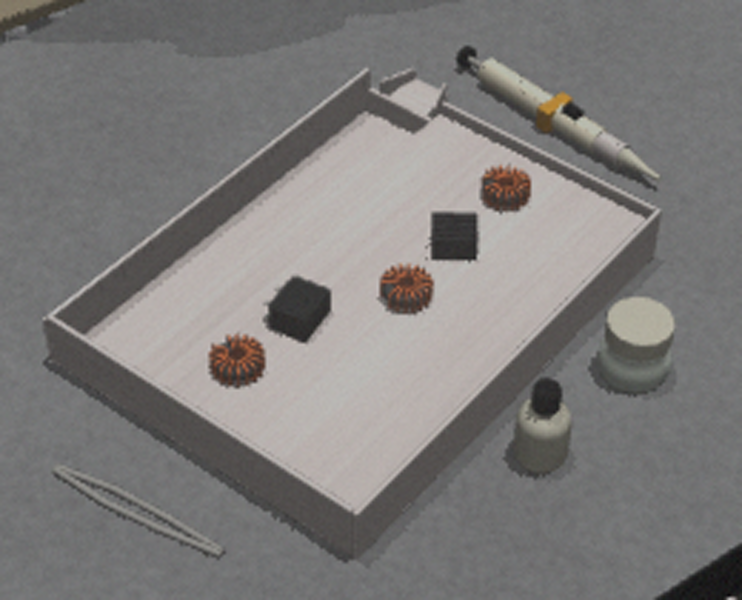

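View pics/s2.png

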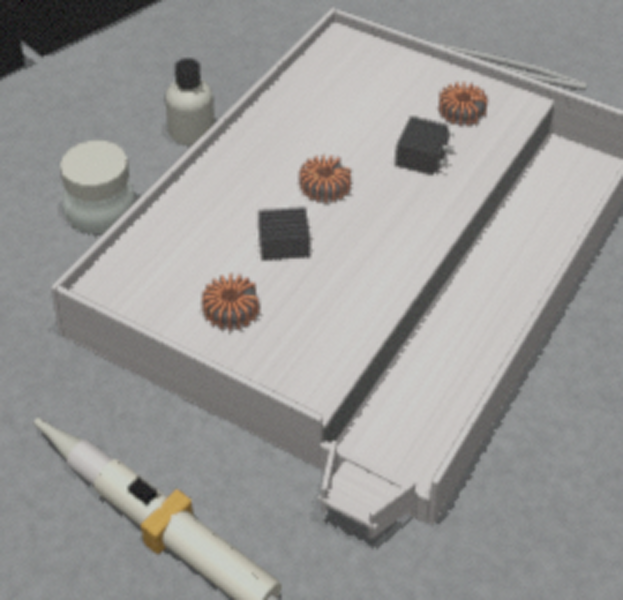

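The pictures show three copper chokes and no blue look-alike on the tray. In the scene crop they sit at (506,188), (407,288) and (237,360). The heat sink is at (455,235) and the relay at (300,308), each between two chokes. The trough is on the robot's side, with the pouring lip at +y.

```bash
cat >> h.py <<'E'
def tri(ob):
    A=np.zeros((3,3));b=np.zeros(3)
    for c,u,v in ob:
        o,d=ray(c,u,v);d=d/np.linalg.norm(d);M=np.eye(3)-np.outer(d,d);A+=M;b+=M@o
    return np.linalg.solve(A,b).round(4)
E
python3 - <<'E'
from h import *
s=eyes.camera("scene");d=eyes.camera("side")
f=lambda u,v:(170+u*260/742,140+v*.35); g=lambda u,v:(170+u*270/623,210+v*260/600)
P={"A":((506,188),(231,302)),"B":((407,288),(326,179)),"C":((237,360),(463,104)),
"heat":((455,235),(285,233)),"relay":((300,308),(422,145)),"jarlid":((640,312),(95,150))}
for k,(a,b) in P.items():
    a=f(*a);b=g(*b);z=.0415
    print(k,tri([(s,*a),(d,*b)]),atz(s,*a,z),atz(d,*b,z))
for n,p,z in (("back+y rim outer",(659,212),.044),("back-y",(355,512),.044),("front-y wall",(46,320),.04),("front+y",(368,70),.04)): print(n,atz(s,*f(*p),z))
for n,p,z in (("edge+y",(325,437),.044),("edge -y",(552,102),.034),("back+y outer",(57,290),.044),("back-y outer",(335,12),.044),("front+y",(432,490),.04)): print(n,atz(d,*g(*p),z))
E
```

```text
A [0.5189 0.1719 0.0399] [0.5212 0.1719 0.0415] [0.5168 0.1717 0.0415]
B [0.5574 0.0599 0.0402] [0.5598 0.0605 0.0415] [0.5553 0.0593 0.0415]
C [ 0.5478 -0.0623  0.0403] [ 0.5502 -0.0617  0.0415] [ 0.5461 -0.0627  0.0415]
heat [0.5377 0.1134 0.0425] [0.5382 0.1155 0.0415] [0.5371 0.1112 0.0415]
relay [ 0.5355 -0.0075  0.0434] [ 0.5354 -0.0054  0.0415] [ 0.536  -0.0106  0.0415]
jarlid [0.6686 0.1598 0.0526] [0.6618 0.169  0.0415] [0.6786 0.1526 0.0415]
back+y rim outer [0.6007 0.2394 0.044 ]
back-y [ 0.6893 -0.0703  0.044 ]
front-y wall [ 0.4516 -0.1408  0.04  ]
front+y [0.3614 0.1698 0.04  ]
edge+y [0.4103 0.197  0.044 ]
edge -y [ 0.5107 -0.118   0.034 ]
back+y outer [0.591  0.2418 0.044 ]
back-y outer [ 0.6818 -0.0695  0.044 ]
front+y [0.3517 0.1769 0.04  ]
```

Call:
arm_command(
  steps=[
    {"slide":[0.036,-0.04,0],"rot":[0,0,4.1],"grip":0.23},
    {"slide":[0.036,-0.04,0],"rot":[0,0,4.1],"grip":0.23},
    {"slide":[0.036,-0.04,0],"rot":[0,0,4.1],"grip":0.23},
    {"slide":[0.036,-0.04,0],"rot":[0,0,4.1],"grip":0.23},
    {"slide":[0.036,-0.04,0],"rot":[0,0,4.1],"grip":0.23},
    {"slide":[0.036,-0.04,0],"rot":[0,0,4.1],"grip":0.23},
    {"slide":[0.036,-0.04,0],"rot":[0,0,4.1],"grip":0.23},
    {"slide":[0.036,-0.04,0],"rot":[0,0,4.1],"grip":0.23},
  ],
)

```text
time: 1.9
ee_pos: [0.467, 0.2778, 0.2229]
eef_rot: [-0.143, 0.99, 0.0, 0.0]
ft_force: [0.1, 0.9, -0.1]
width: 0.0215
grip_force: 0.0
```

Call:
arm_command(
  steps=[
    {"slide":[0.0171,-0.0193,0]},
    {"slide":[0.0171,-0.0193,0]},
    {"slide":[0.0171,-0.0193,0]},
    {"slide":[0.0171,-0.0193,0]},
    {"slide":[0.0171,-0.0193,-0.03]},
    {"slide":[0,0,-0.04]},
    {"slide":[0,0,-0.03]},
    {"slide":[0,0,0]},
  ],
)

```text
schema error: expected keys rot, slide, grip
```

Run:
```python
from h import *
c=eyes.camera("wrist");cv2.imwrite("pics/w1.png",c["pixels"][:,:,::-1])
print(proj(c,[.519,.172,.0415]),proj(c,[.5377,.1134,.0425]),proj(c,[.5574,.0599,.0402]),np.array(c["pose"])[:3,3])
for k,z in (("choke1_mid",.0415),("heatsink_mid",.043)):
    for r in eyes.look_for(k,c): b=r["bbox"];print(k,r["conf"],np.round(b),atz(c,(b[0]+b[2])/2,(b[1]+b[3])/2,z))
print(sensors.read_state()["ee_pos"])
```

```text
[204.6 235.8] [141.7 237.5] [ 85.9 240.6] [0.39477607 0.25691559 0.3850746 ]
choke1_mid 0.88 [189. 218. 224. 252.] [0.5175 0.1737 0.0415]
heatsink_mid 0.79 [118. 218. 167. 260.] [0.5384 0.1144 0.043 ]
[0.46789304 0.27633856 0.22272166]
```

View pics/w1.png

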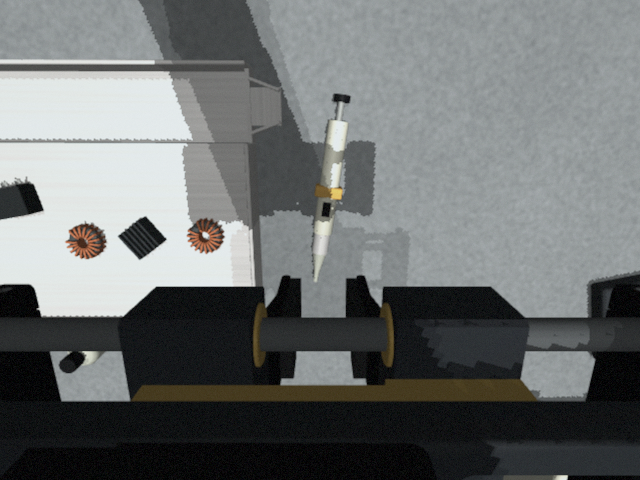

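The wrist view confirms the layout: chokes at (205,236) and (86,241), heat sink at (142,237), drop edge at row 141 and parallel to the fingers' line.

Call:
arm_command(
  steps=[
    {"slide":[0.0215,-0.024,0],"rot":[0,0,0],"grip":0.23},
    {"slide":[0.0215,-0.024,0],"rot":[0,0,0],"grip":0.23},
    {"slide":[0.0215,-0.024,0],"rot":[0,0,0],"grip":0.23},
    {"slide":[0.0215,-0.024,-0.02],"rot":[0,0,0],"grip":0.23},
    {"slide":[0,0,-0.04],"rot":[0,0,0],"grip":0.23},
    {"slide":[0,0,-0.04],"rot":[0,0,0],"grip":0.23},
    {"slide":[0,0,-0.02],"rot":[0,0,0],"grip":0.23},
    {"slide":[0,0,0],"rot":[0,0,0],"grip":0.23},
  ],
)

```text
time: 3.05
ee_pos: [0.5505, 0.1841, 0.1011]
eef_rot: [-0.142, 0.99, -0.0, -0.002]
ft_force: [-0.4, -0.5, -0.1]
width: 0.0199
grip_force: 0.0
```

Run:
```python
from h import *
c=eyes.camera("wrist");cv2.imwrite("pics/w2.png",c["pixels"][:,:,::-1])
print(sensors.read_state()["ee_pos"])
for k,z in (("choke1_mid",.0415),("heatsink_mid",.043)):
    for r in eyes.look_for(k,c): b=r["bbox"];print(k,r["conf"],np.round(b),atz(c,(b[0]+b[2])/2,(b[1]+b[3])/2,z))
# edge points projected
o=np.array([.4644,.0341]);x=np.array([.96,.278]);y=np.array([-.278,.96])
for t in (.16,.1,0): print(proj(c,[*(o+y*t),.034]))
```

```text
[0.55146407 0.18415624 0.10258829]
choke1_mid 0.75 [295. 177. 347. 230.] [0.5174 0.1734 0.0415]
heatsink_mid 0.95 [184. 173. 255. 244.] [0.5379 0.1142 0.043 ]
[392.8  45.9]
[287.8  45.7]
[112.9  45.3]
```

View pics/w2.png

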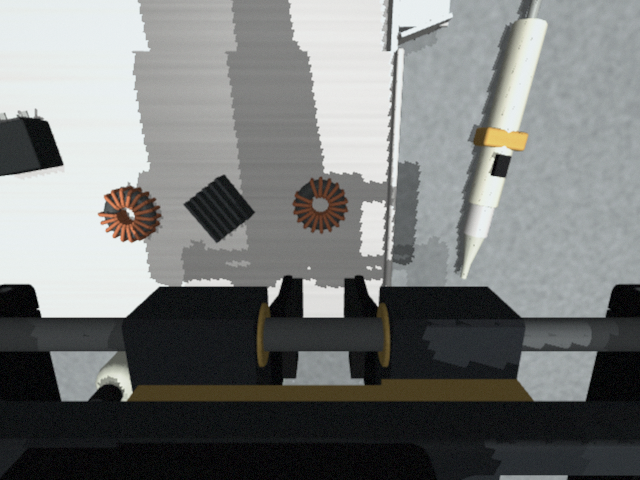

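The fingers are lined up: choke at (320,205), finger mid-line at column 320, edge at row ~50. Now I'll descend and sweep.

Call:
arm_command(
  steps=[
    {"slide":[0,0,-0.03],"rot":[0,0,0],"grip":0.23},
    {"slide":[0,0,-0.025],"rot":[0,0,0],"grip":0.23},
    {"slide":[0,0,-0.007],"rot":[0,0,0],"grip":0.23},
    {"slide":[-0.0077,-0.0022,0],"rot":[0,0,0],"grip":0.23},
    {"slide":[-0.0115,-0.0033,0],"rot":[0,0,0],"grip":0.23},
    {"slide":[-0.0115,-0.0033,0],"rot":[0,0,0],"grip":0.23},
    {"slide":[-0.0115,-0.0033,0],"rot":[0,0,0],"grip":0.23},
    {"slide":[-0.0115,-0.0033,0],"rot":[0,0,0],"grip":0.23},
  ],
)

```text
time: 4.2
ee_pos: [0.4978, 0.1677, 0.041]
eef_rot: [-0.141, 0.99, 0.0, 0.0]
ft_force: [2.3, 0.8, 1.1]
width: 0.02
grip_force: 0.8
```

Run:
```python
from h import *
c=eyes.camera("wrist");cv2.imwrite("pics/w3.png",c["pixels"][:,:,::-1])
s=sensors.read_state();print(s["ee_pos"],s["ft_force"])
for r in eyes.look_for("choke1_mid",c): b=r["bbox"];print(r["conf"],np.round(b),atz(c,(b[0]+b[2])/2,(b[1]+b[3])/2,.0415))
```

```text
[0.49633983 0.16715444 0.04065256] [ 0.85354368 -0.07096573  0.50660193]
0.64 [292. 218. 360. 287.] [0.4761 0.1632 0.0415]
```

View pics/w3.png

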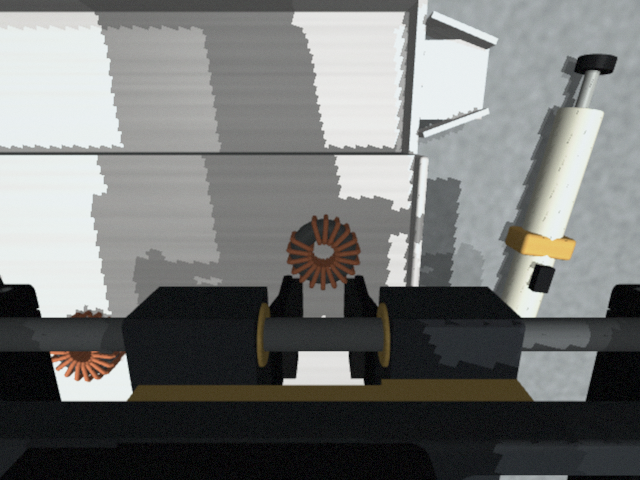

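The ring sits in the fork at (323,252), and the edge at row 153 is about 48 mm ahead of its centre.

Call:
arm_command(
  steps=[
    {"slide":[-0.0115,-0.0033,0],"rot":[0,0,0],"grip":0.23},
    {"slide":[-0.0115,-0.0033,0],"rot":[0,0,0],"grip":0.23},
    {"slide":[-0.0115,-0.0033,0],"rot":[0,0,0],"grip":0.23},
    {"slide":[-0.0096,-0.0028,0],"rot":[0,0,0],"grip":0.23},
    {"slide":[-0.0086,-0.0025,0],"rot":[0,0,0],"grip":0.23},
    {"slide":[-0.0077,-0.0022,0],"rot":[0,0,0],"grip":0.23},
    {"slide":[-0.0029,-0.0008,0],"rot":[0,0,0],"grip":0.23},
    {"slide":[0,0,0],"rot":[0,0,0],"grip":0.23},
  ],
)

```text
time: 5.3
ee_pos: [0.4349, 0.1496, 0.0406]
eef_rot: [-0.141, 0.99, 0.0, 0.0]
ft_force: [0.4, 0.1, -0.8]
width: 0.0199
grip_force: 0.0
```

Run:
```python
from h import *
c=eyes.camera("wrist");cv2.imwrite("pics/w4.png",c["pixels"][:,:,::-1])
s=sensors.read_state();print(s["ee_pos"],s["ft_force"])
for r in eyes.look_for("choke1_mid",c): b=r["bbox"];print(r["conf"],np.round(b),atz(c,(b[0]+b[2])/2,(b[1]+b[3])/2,.0115))
```

```text
[0.4351078  0.1495987  0.04060461] [0.3435121  0.4207395  0.13583053]
0.96 [296. 169. 359. 229.] [0.3933 0.1403 0.0115]
```

View pics/w4.png

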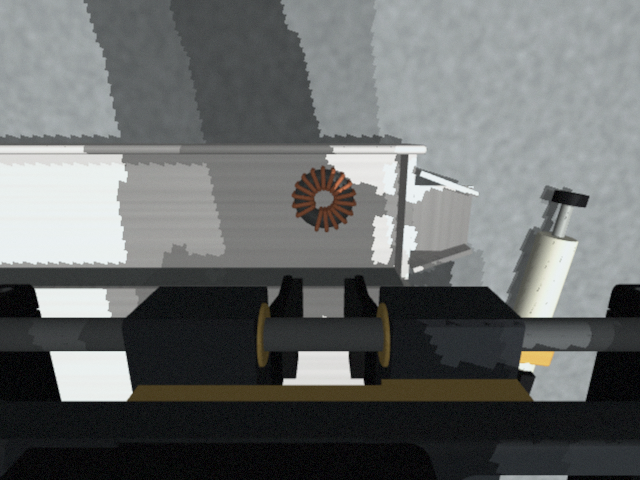

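Choke A lies flat in the trough at (325,200). Next is the middle choke.

Call:
arm_command(
  steps=[
    {"slide":[0,0,0.03],"rot":[0,0,0],"grip":0.23},
    {"slide":[0,0,0.03],"rot":[0,0,0],"grip":0.23},
    {"slide":[0.0312,-0.016,0],"rot":[0,0,0],"grip":0.23},
    {"slide":[0.0312,-0.016,0],"rot":[0,0,0],"grip":0.23},
    {"slide":[0.0312,-0.016,0],"rot":[0,0,0],"grip":0.23},
    {"slide":[0.0312,-0.016,0],"rot":[0,0,0],"grip":0.23},
    {"slide":[0.0312,-0.016,0],"rot":[0,0,0],"grip":0.23},
    {"slide":[0,0,0],"rot":[0,0,0],"grip":0.23},
  ],
)

```text
time: 6.4
ee_pos: [0.5927, 0.0675, 0.1002]
eef_rot: [-0.14, 0.99, -0.001, 0.0]
ft_force: [-0.3, -0.8, -1.0]
width: 0.02
grip_force: 0.0
```

```bash
cat > w.py <<'E'
from h import *
import sys
c=eyes.camera("wrist");cv2.imwrite(f"pics/{sys.argv[1]}.png",c["pixels"][:,:,::-1])
s=sensors.read_state();p=s["ee_pos"];print(s["time"],p,s["ft_force"].round(1) if hasattr(s["ft_force"],"round") else s["ft_force"])
x=np.array([.96,.278]);y=np.array([-.278,.96]);o=np.array([.4644,.0341])
q=np.array(p[:2])-o;print("tcp tray",x@q,y@q)
for k in ("choke1_mid","relay_mid","heatsink_mid"):
  for r in eyes.look_for(k,c):
    b=r["bbox"];a=atz(c,(b[0]+b[2])/2,(b[1]+b[3])/2,.0425);q=a[:2]-o
    print(k,round(r["conf"],2),np.round(b),a,"tray",x@q,y@q)
E
python3 w.py w5
```

```text
6.45 [0.59145324 0.06874576 0.10002032] [-0.2  0.1 -0.4]
tcp tray 0.13160263533959632 -0.0020608712392105946
choke1_mid 0.64 [280. 352. 309. 384.] [0.6772 0.071  0.0425] tray 0.21454620000000002 -0.023734400000000024
relay_mid 0.72 [192.  95. 263. 159.] [ 0.5314 -0.0075  0.0425] tray 0.0527552 -0.058562
heatsink_mid 0.94 [391. 158. 461. 231.] [0.5366 0.1167 0.0425] tray 0.09227479999999999 0.05922440000000001
```

View pics/w5.png

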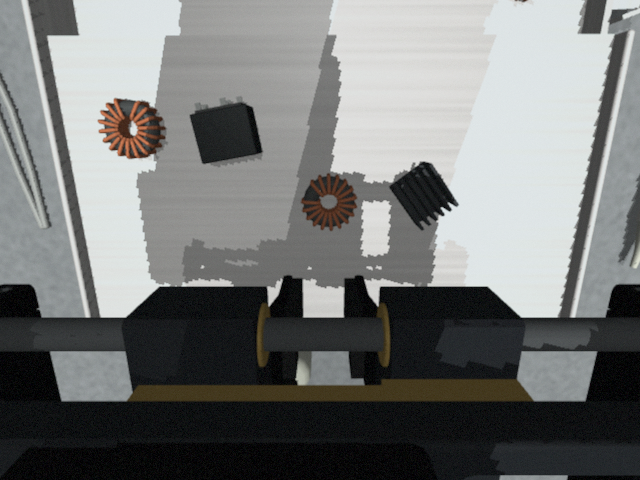

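Choke B is at (330,201), about 4 mm to +y of the fork's centre line. I'll correct that during the descent.

Call:
arm_command(
  steps=[
    {"slide":[-0.0011,0.0038,-0.025],"rot":[0,0,0],"grip":0.23},
    {"slide":[0,0,-0.025],"rot":[0,0,0],"grip":0.23},
    {"slide":[0,0,-0.01],"rot":[0,0,0],"grip":0.23},
    {"slide":[-0.0077,-0.0022,0],"rot":[0,0,0],"grip":0.23},
    {"slide":[-0.0115,-0.0033,0],"rot":[0,0,0],"grip":0.23},
    {"slide":[-0.0115,-0.0033,0],"rot":[0,0,0],"grip":0.23},
    {"slide":[-0.0115,-0.0033,0],"rot":[0,0,0],"grip":0.23},
    {"slide":[-0.0115,-0.0033,0],"rot":[0,0,0],"grip":0.23},
  ],
)

```text
time: 7.6
ee_pos: [0.5357, 0.0578, 0.041]
eef_rot: [-0.141, 0.99, 0.0, 0.0]
ft_force: [0.3, 0.5, 1.2]
width: 0.0202
grip_force: 0.6
```

```bash
python3 w.py w6
```

```text
7.65 [0.53431193 0.05722156 0.04070493] [ 0.1 -0.6 -0.4]
tcp tray 0.07354324724217351 0.0027611788943639366
choke1_mid 0.9 [529.   9. 614.  89.] [0.4039 0.1233 0.0425] tray -0.03328239999999999 0.102451
relay_mid 0.62 [140. 216. 238. 286.] [ 0.5306 -0.0082  0.0425] tray 0.05179259999999998 -0.0590116
heatsink_mid 0.16 [288. 213. 359. 289.] [0.5131 0.0518 0.0425] tray 0.05167260000000001 0.0034533999999999936
```

The box at columns 288–359 is the nested choke, 22 mm ahead of the TCP. The relay hasn't moved. I'll keep pushing.

Call:
arm_command(
  steps=[
    {"slide":[-0.0115,-0.0033,0],"rot":[0,0,0],"grip":0.23},
    {"slide":[-0.0115,-0.0033,0],"rot":[0,0,0],"grip":0.23},
    {"slide":[-0.0115,-0.0033,0],"rot":[0,0,0],"grip":0.23},
    {"slide":[-0.0096,-0.0028,0],"rot":[0,0,0],"grip":0.23},
    {"slide":[-0.0086,-0.0025,0],"rot":[0,0,0],"grip":0.23},
    {"slide":[-0.0077,-0.0022,0],"rot":[0,0,0],"grip":0.23},
    {"slide":[-0.0067,-0.0019,0],"rot":[0,0,0],"grip":0.23},
    {"slide":[0,0,0],"rot":[0,0,0],"grip":0.23},
  ],
)

```text
time: 8.8
ee_pos: [0.4686, 0.0385, 0.0405]
eef_rot: [-0.141, 0.99, 0.0, -0.0]
ft_force: [-0.3, -0.1, 0.1]
width: 0.0203
grip_force: 0.0
```

```bash
python3 w.py w7
```

```text
8.85 [0.46899731 0.03864136 0.04058183] [-0.   0.2  0.3]
tcp tray 0.0056759132477137205 0.0030816555292993474
choke1_mid 0.64 [510. 165. 583. 228.] [0.3938 0.1203 0.0425] tray -0.04381239999999999 0.10237879999999999
choke1_mid 0.49 [  2. 144. 640. 479.] [0.4762 0.0398 0.0425] tray 0.012912600000000031 0.0021915999999999936
```

Call:
arm_command(
  steps=[
    {"slide":[0,0,0.03],"rot":[0,0,0],"grip":0.23},
    {"slide":[0,0,0.03],"rot":[0,0,0],"grip":0.23},
    {"slide":[0.0225,-0.0178,0],"rot":[0,0,0],"grip":0.23},
    {"slide":[0.0225,-0.0178,0],"rot":[0,0,0],"grip":0.23},
    {"slide":[0.0225,-0.0178,0],"rot":[0,0,0],"grip":0.23},
    {"slide":[0.0225,-0.0178,0],"rot":[0,0,0],"grip":0.23},
    {"slide":[0.0225,-0.0178,0],"rot":[0,0,0],"grip":0.23},
    {"slide":[0,0,0],"rot":[0,0,0],"grip":0.23},
  ],
)

```text
time: 10.0
ee_pos: [0.5825, -0.052, 0.1002]
eef_rot: [-0.14, 0.99, -0.001, -0.0]
ft_force: [-0.3, -0.1, -0.6]
width: 0.02
grip_force: 0.0
```

```bash
python3 w.py w8; python3 -c "
import cv2,numpy as np
a=cv2.imread('pics/w7.png')[:300];b=cv2.imread('pics/w8.png')[:300]
cv2.imwrite('pics/w78.png',np.vstack([a,b]))"
```

```text
10.05 [ 0.58161692 -0.05083005  0.10010532] [-0.  -0.5  0.2]
tcp tray 0.08891769250400869 -0.11411915299101777
relay_mid 0.64 [387. 172. 453. 236.] [ 0.5328 -0.0043  0.0425] tray 0.054988800000000074 -0.05587920000000002
heatsink_mid 0.56 [556. 226. 636. 298.] [0.537  0.1173 0.0425] tray 0.09282560000000005 0.059689199999999984
```

View pics/w78.png

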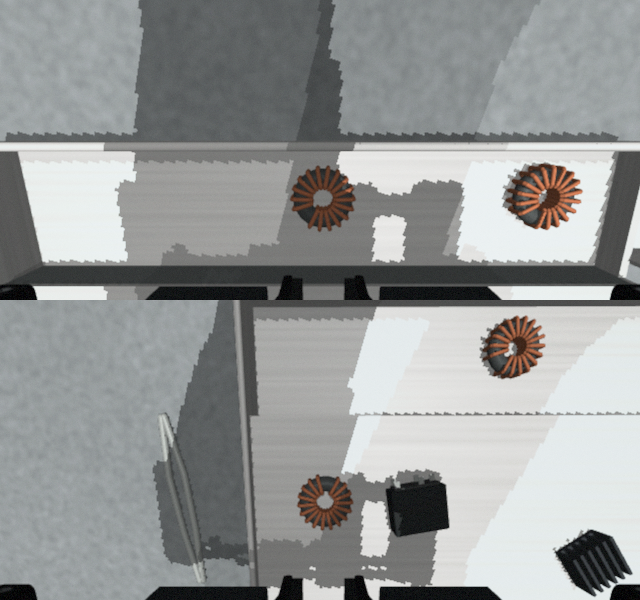

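The top half shows both chokes in the trough, at (323,198) and (545,197). The bottom half shows choke C at (325,502) in line with the fork, with the relay clear of the fingers.

Call:
arm_command(
  steps=[
    {"slide":[-0.0002,0.0007,-0.025],"rot":[0,0,0],"grip":0.23},
    {"slide":[0,0,-0.025],"rot":[0,0,0],"grip":0.23},
    {"slide":[0,0,-0.01],"rot":[0,0,0],"grip":0.23},
    {"slide":[-0.0077,-0.0022,0],"rot":[0,0,0],"grip":0.23},
    {"slide":[-0.0115,-0.0033,0],"rot":[0,0,0],"grip":0.23},
    {"slide":[-0.0115,-0.0033,0],"rot":[0,0,0],"grip":0.23},
    {"slide":[-0.0077,-0.0022,0],"rot":[0,0,0],"grip":0.23},
    {"slide":[0,0,0],"rot":[0,0,0],"grip":0.23},
  ],
)

```text
time: 11.2
ee_pos: [0.5426, -0.0609, 0.0409]
eef_rot: [-0.141, 0.99, 0.0, 0.0]
ft_force: [-0.9, 0.8, 1.5]
width: 0.0198
grip_force: 0.0
```

```bash
python3 w.py w9
```

```text
11.25 [ 0.54294623 -0.06061674  0.04086342] [0.8 0.7 0.5]
tcp tray 0.04907312562664289 -0.11276392407061998
```

Call:
arm_command(
  steps=[
    {"slide":[-0.0067,-0.0019,0],"rot":[0,0,0],"grip":0.23},
    {"slide":[-0.0096,-0.0028,0],"rot":[0,0,0],"grip":0.23},
    {"slide":[-0.0096,-0.0028,0],"rot":[0,0,0],"grip":0.23},
    {"slide":[-0.0077,-0.0022,0],"rot":[0,0,0],"grip":0.23},
    {"slide":[-0.0067,-0.0019,0],"rot":[0,0,0],"grip":0.23},
    {"slide":[-0.0029,-0.0008,0],"rot":[0,0,0],"grip":0.23},
    {"slide":[0,0,0],"rot":[0,0,0],"grip":0.23},
    {"slide":[0,0,0],"rot":[0,0,0],"grip":0.23},
  ],
)

```text
time: 12.4
ee_pos: [0.5, -0.0729, 0.0406]
eef_rot: [-0.141, 0.99, 0.0, 0.0]
ft_force: [-0.5, -0.0, -0.6]
width: 0.0199
grip_force: 0.0
```

Call:
arm_command(
  steps=[
    {"slide":[0,0,0.03],"rot":[0,0,0],"grip":0.23},
    {"slide":[0,0,0.04],"rot":[0,0,0],"grip":0.23},
    {"slide":[0,0,0.04],"rot":[0,0,0],"grip":0.23},
    {"slide":[0,0,0.04],"rot":[0,0,0],"grip":0.23},
    {"slide":[0,0,0.04],"rot":[0,0,0],"grip":0.23},
    {"slide":[0,0,0],"rot":[0,0,0],"grip":0.23},
    {"slide":[0,0,0],"rot":[0,0,0],"grip":0.23},
    {"slide":[0,0,0],"rot":[0,0,0],"grip":0.23},
  ],
)

```text
time: 13.4
ee_pos: [0.4992, -0.0729, 0.2293]
eef_rot: [-0.141, 0.99, 0.0, -0.001]
ft_force: [-0.6, -0.6, -0.6]
width: 0.0201
grip_force: 0.0
```

Run:
```python
from h import *
a=eyes.camera("side")["pixels"][210:470,170:440,::-1];b=eyes.camera("wrist")["pixels"][:300,:,::-1]
a=cv2.resize(a,(312,300));b=cv2.resize(b,(480,225));b=cv2.copyMakeBorder(b,0,75,0,0,cv2.BORDER_CONSTANT)
cv2.imwrite("pics/end.png",np.hstack([a,b]))
```

```text
(no output)
```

View pics/end.png

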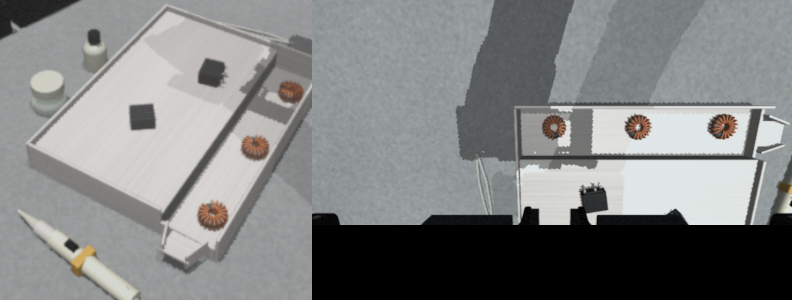

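All three chokes lie in the trough, at (554,127), (637,127) and (723,127) in the wrist view. The relay and heat sink are still on the deck and the gripper is clear.

```bash
python3 -c "
from bench import order
print(order.close_job())"
```

```text
the job is handed in; nothing more can be done
None
```

The job is handed in: all three copper chokes were swept into the trough, and the last pictures show the relay and heat sink still in place on the deck, with the things round the tray untouched.

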